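# Tip a stud flat in the drilling jig and clamp it

### The arm

A 6-joint arm with a two-finger parallel gripper is mounted at the origin on the work surface. World frame = base frame: x ahead of the robot, y to its left, z up, the work surface at z = 0. Lengths are in m, angles in degrees, forces in N, time in s.
With the tool pointing down it reaches from about 0.375 to 0.9 m from the base axis. Payload 3.1 kg.
Tool frame: the origin (TCP) lies on the centre line of the jaws, within the pads' length; the fingertips stand 25 mm ahead of it and the grasp point (between the pads) lies 6 mm ahead of it; z points along the fingers, y is the line along which they close (so a half turn about z gives the same grasp; the last joint's range is limited). The gripper opens to 87 mm and grips with 3 to 60 N. Pads are 19 mm wide; open, the fingers measure 117 mm over their backs; the gripper's body (75 mm by 190 mm) begins 51 mm behind the grasp point.
Start: joints at [58.241, 30.224, 82.088, -0, 67.689, -10.227], TCP at [0.229, 0.581, 0.248] pointing down, gripper open.
Joint ranges: [-176.69, 176.69], [-43.24, 126.21], [12.49, 139.97], [-82, 262], [0, 151.66], [-163.58, 163.58]. Speed limits (degrees/s): [159.86, 159.86, 180, 180, 180, 180].

### API

Orientations are given as a 3x3 rotation matrix whose columns are the frame's x, y, z axes.
In Python, from rig import * gives the robot as it stands.
- The arm moves only by the tool step_arm, never from a script. Its argument "steps" is a list of rows, each a list of 7 numbers: the shift along the tool's x, y, z normalised to -1 to 1, where 1 is 0.3 m, then the turn, a rotation vector about the tool's x, y, z normalised to -1 to 1, where 1 is 45 degrees, then the gripper's target within -1 to 1 (shut at 1, half-way at 0, fully open at -1). A call has 1 to 8 rows; each row is the pose to reach, as a shift and turn from the pose commanded when the call began, along the tool's axes at that moment; what a row does not reach only later rows make up. A row lasts 1/12 s, in which the tool goes at most 41.7 mm and 7.16 degrees, less where a joint would pass 70% of its speed; a pose out of reach is approached as far as the arm can. A call with a number of a shift or a turn outside -1 to 1 is refused whole. A call with a gripper value outside its range is refused whole. The fingers move at their own pace and stop on an object; the grip force is fixed at half the most. Time passes only in rows, so rows that repeat a pose let the fingers close. It gives the time, the measured TCP pose, the force, the opening and the grip force at its end, in the units of the state.
- read_state(): the state, without advancing time (a new reading comes with each control period).
- capture(name): name is "side" or "top" or "wrist"; returns a dict with "image" (384x512x3 uint8, red, green, blue), "vertical_fov" (degrees; the focal length in pixels is half the picture's height over the tangent of half this angle, whatever the lens; pixels are square), "cx", "cy" (the principal point, pixels), "world_from_camera" (4x4, takes a point from camera to world coordinates); the wrist camera has in their place "T_tool_cam" (4x4, takes a point from camera to tool coordinates, whose origin is the TCP and whose axes are the flange's). Camera axes: x right, y down, z forward; pixel columns grow to the right and rows downward; lengths in m; the calibration is good to about 2 mm. A picture is of the moment at which its call begins: read the wrist's pose just before it. There is no depth.
- hand_in(): hands the job in; it is judged then, once.
The state is a dict: "time_s": time; "joint_positions": joint angles; "qvel": joint speeds; "tau": joint torques, N m; "position": TCP position; "tcp_rot": TCP orientation; "force": force on the tool from outside, world axes, zero at the start; "moment": the same for the moment, N m; "opening": opening from 0.0 (shut) to 1.0 (fully open); "grasp_force": force on a finger pad.
Only numpy, scipy, OpenCV 4.12 (cv2) and the standard library are available. Lean on these libraries where they do the work, as an engineer would, in place of code of your own. Each camera call takes 0.05 s, during which the arm holds its last target. There are 200 camera calls.

### The job

The short timber stud stands on its narrow edge on the drilling jig: push it over onto its wide face, push it along the base until its edge lies flush along the dark fence, then press the red clamp handle all the way down so that the rubber pad holds the stud. Only push and press with the fingers: do not grip or lift the stud, and leave everything else on the bench where it is.

Things in the scene. Friction and masses are not known exactly. Their poses are not given: they have to be found in the camera images.
- jig: drilling jig fixed to the bench: plywood base 340 (x) x 300 (y) x 18 mm; origin: centre of its underside; +y points to the fence and clamp. Dark fence along x, 270 mm long, 22 mm thick, 34 mm above the base, flat face (towards -y) at y = 45 mm. Steel toggle clamp behind it at x = 0 (foot 50 mm wide, y = 70 to 150 mm, 97 mm above the bench). Place and yaw vary
- stud: loose softwood stud, 180 long (x) x 38 (y) x 89 mm (z), 0.2 to 0.4 kg. Origin: centre of its lower edge face as it stands at the start, on the jig's base. Length roughly along the fence (within 0.15 rad), 105 to 130 mm from it. Pushed near its top towards the fence it tips about its lower far edge, falls by itself once 23 degrees over, then lies 38 mm high, 15 to 45 mm short of the fence
- stud_center (a point): the centre of the stud's volume, axes as stud; when the stud is flat and flush it lies 44.5 mm in front of the fence face and 19 mm above the base
- fence_face (a point): point on the fence's flat face at its middle (x), at the level of the base's top; axes as the jig's
- clamp_handle (a joint): red clamp handle, rad: 0 = open, leaning 1.08 rad above level, up and towards jig +y; 1.0 = fully down, 0.08 rad above level. Starts at 0 to 0.2. Turns about clamp_hinge (axis: jig x), stays where left; needs 5 N, at the end 9 N, at mid-grip. The bar (118 mm long, 14 thick, upright on the fence side when open, top 195 mm above the bench) turns 1.5 times as far, down onto the stud
- clamp_hinge (a point): hinge of the clamp handle: jig x = 0, y = 122 mm, 88 mm above the bench; axes as the jig's
- clamp_grip (a point): middle of the red grip, on the handle's centre line, 90 mm from clamp_hinge; the grip runs from 50 to 130 mm from the hinge, is 22 mm wide (along jig x) and 18 mm thick
- clamp_pad: black rubber pad, 20 mm across, 12 mm long, on a spring of 6 mm travel under the end of the clamp bar; origin: centre of its pressing face. Clamped, it sits at jig x = 0, 40 mm in front of the fence face
- glue: white glue bottle with yellow label, orange cap, 58 mm across, 170 mm tall, loose, origin under its centre; leave alone
- spray_can: spray can with green label, 65 mm across, 185 mm tall, loose, origin under its centre; leave alone
- screw_jar: glass jar with red lid, 60 mm across, 75 mm tall, loose, on the jig's base behind the fence, on the clamp's +x side; leave alone
- bit_box: black and orange bit box 50 x 45 x 22 mm, loose, on the jig's base behind the fence, on the clamp's -x side; leave alone
- tape: yellow tape measure 72 x 36 x 70 mm, loose; leave alone
- screwdriver: screwdriver with red handle lying on the bench; leave alone
- hammer: hammer lying on the bench; leave alone
- offcut: short timber offcut 120 x 63 x 38 mm lying on the bench; leave alone
Mind the look-alikes: they are no part of the job. What is shaped like the stud but pink is not meant.

How it is judged (in metres and radians):
On the way:
1. the stud has been tipped onto its wide face on the jig's base (angle between the y axis of stud and the z axis of jig, either way round below 0.1 rad and z of stud_center in the frame of jig below 0.045 m), for 0.2 s.
At the end, for the whole second after the job is handed in: the stud lies flat on its wide face on the jig's base (within 0.05 rad), its edge flush along the fence (gap at its middle at most 3.5 mm, parallel within 0.035 rad), at rest; the clamp handle is down (at least 0.93 rad) and the rubber pad presses on the stud with more than 1 N (angle between the y axis of stud and the z axis of jig, either way round below 0.05 rad and angle between the x axis of stud and the x axis of jig, either way round below 0.035 rad and y of stud_center in the frame of jig between -0.003 and 0.0025 m and z of stud_center in the frame of jig below 0.041 m and value of joint clamp_handle above 0.93 rad and contact force between clamp_pad and stud above 1 N and linear speed of stud below 0.02 m/s); the robot touches nothing.
It fails at once if the stud is lifted: its centre comes more than 66 mm above the base's top (tipping it takes it to 49 mm) (z of stud_center in the frame of jig above 0.084 m).
It fails at once if a bystander on the bench or the jig is moved by more than 25 mm (distance of any of glue, spray_can, screw_jar, bit_box, tape, screwdriver, hammer, offcut from where it was at the start of the episode above 0.025 m).
It also fails if it takes over 58 s, if anything falls off the work surface, if the arm or the gripper's body presses on something with over 40 N, if the wrist force passes 120 N, or if a joint passes its speed limit or range.

## Working session

There is one attempt and no reset: what is moved stays moved. The work goes in short steps, Python scripts to look and compute and a tool call to move; the robot and the scene stay as the last step left them, time stands still between calls to the robot, and variables do not carry over. Pictures are saved under pics/ and viewed, at most 10 in all, crops included, and the job is handed in when it is done.

Besides the shell and the picture viewer there is one more tool, called after "Request:" as a command line: name --pt "numbers of a row" for each row, then --argument value for the rest. step_arm: Moves the arm, as the interface text tells. Scaled input: -1 to 1 covers 0.3 m each way for a shift and 45 degrees each way for a turn. Its arguments: {"type":"object","properties":{"steps":{"type":"array"}},"required":["steps"]}

```bash
mkdir -p pics
cat > h.py <<'E'
from rig import *
import numpy as np, cv2
def ray(c,u,v):
    f=c["image"].shape[0]/2/np.tan(np.radians(c["vertical_fov"])/2)
    T=np.array(c["world_from_camera"]); d=T[:3,:3]@np.array([(u-c["cx"])/f,(v-c["cy"])/f,1]); return T[:3,3],d
def onz(c,u,v,z):
    o,d=ray(c,u,v); return o+d*(z-o[2])/d[2]
def proj(c,p):
    f=c["image"].shape[0]/2/np.tan(np.radians(c["vertical_fov"])/2)
    T=np.linalg.inv(np.array(c["world_from_camera"])); q=T[:3,:3]@np.array(p)+T[:3,3]; return c["cx"]+f*q[0]/q[2],c["cy"]+f*q[1]/q[2]
def save(c,n,s=1.5): cv2.imwrite("pics/"+n,cv2.resize(c["image"][:,:,::-1],None,fx=s,fy=s,interpolation=cv2.INTER_CUBIC))
E
python3 - <<'E'
from h import *
import pickle
for n in("top","side"):
    c=capture(n); save(c,n+"1.png"); pickle.dump(c,open(n+".pkl","wb")); print(n,c["vertical_fov"],c["cx"],c["cy"],np.round(c["world_from_camera"],3).tolist())
s=read_state(); print(s["time_s"],s["position"],np.round(s["tcp_rot"],3).tolist(),s["opening"])
E
```

```text
top 45.18957583015194 252.80725013314802 190.0882346949785 [[-0.015, -0.984, 0.177, 0.236], [-1.0, 0.012, -0.019, -0.039], [0.016, -0.177, -0.984, 1.497], [0.0, 0.0, 0.0, 1.0]]
side 46.977095373830736 252.09327263176195 190.9561818645993 [[0.929, -0.203, 0.31, 0.094], [-0.371, -0.516, 0.772, -1.04], [0.003, -0.832, -0.555, 0.838], [0.0, 0.0, 0.0, 1.0]]
0.1 [0.22903393 0.58088167 0.24668974] [[-0.93, 0.367, -0.001], [0.367, 0.93, -0.002], [0.0, -0.002, -1.0]] 0.9981255308186279
```

View pics/top1.png

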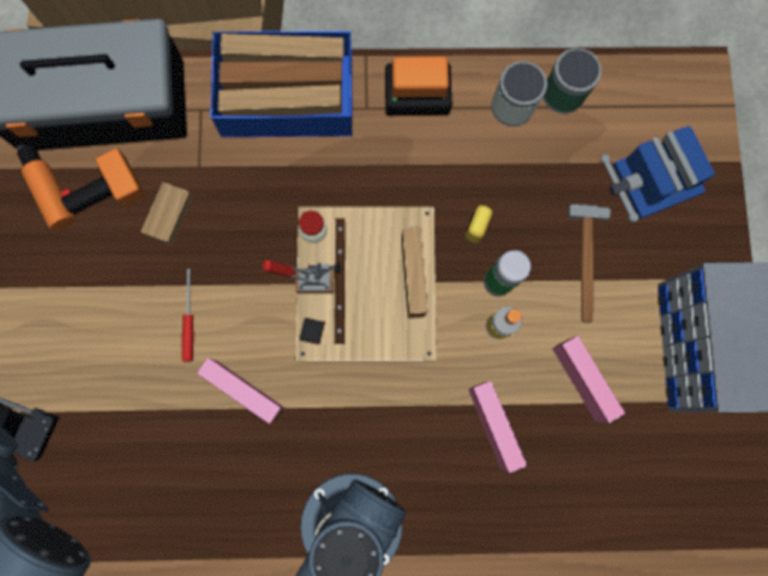

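View pics/side1.png

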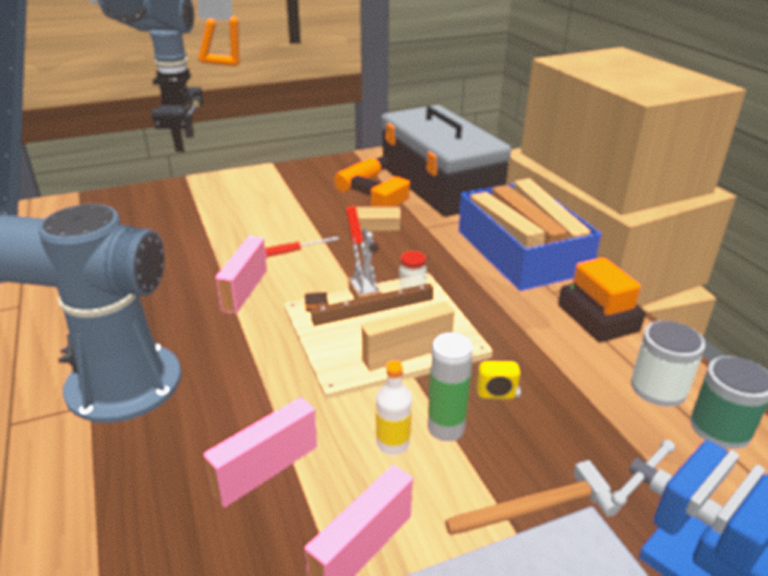

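The top view shows the jig base with corners about (297,207) and (435,360) in the 1.5x picture. The fence is at column 340, the clamp at (315,275), and the red handle leads to the left (+y). The stud is at (414,271). Glue (505,322) and spray can (510,270) stand about 70 px right of the stud; the pink pieces are decoys.

Run:
```python
from h import *
import pickle
c=pickle.load(open("top.pkl","rb")); s=pickle.load(open("side.pkl","rb"))
W=lambda c,p,z:np.round(onz(c,p[0]/1.5,p[1]/1.5,z),4)
for p in[(297,207),(436,207),(435,360),(296,360)]: print("base",W(c,p,.018))
for p in[(285,303),(438,264),(492,350),(330,391)]: print("baseside",W(s,p,.018))
im=c["image"]; hsv=cv2.cvtColor(im,cv2.COLOR_RGB2HSV); g=cv2.cvtColor(im,cv2.COLOR_RGB2GRAY)
# fence: dark pixels in box
m=np.zeros_like(g); m[140:234,218:236]=(g[140:234,218:236]<75)*255
cs=max(cv2.findContours(m,0,2)[0],key=cv2.contourArea); r=cv2.minAreaRect(cs); print("fence",r)
print([np.round(onz(c,*q,.052),4) for q in cv2.boxPoints(r)])
for p in[(282,268)]: print(W(c,p,.17))
for p in[(505,322),(510,268)]: print(W(c,p,.17))
x=np.vstack([im[130:250,190:300]])
cv2.imwrite("pics/crop.png",cv2.resize(x[:,:,::-1],None,fx=5,fy=5,interpolation=cv2.INTER_CUBIC))
```

```text
base [0.6793 0.112  0.018 ]
base [ 0.6761 -0.196   0.018 ]
base [ 0.3377 -0.1837  0.018 ]
base [0.3419 0.1123 0.018 ]
baseside [0.3427 0.1145 0.018 ]
baseside [0.7187 0.1374 0.018 ]
baseside [ 0.6764 -0.1883  0.018 ]
baseside [ 0.3458 -0.1829  0.018 ]
fence ((225.2145538330078, 190.98597717285156), (6.891758441925049, 74.05961608886719), 1.023030161857605)
[array([0.376 , 0.0347, 0.052 ]), array([0.6151, 0.0296, 0.052 ]), array([0.6144, 0.0074, 0.052 ]), array([0.3753, 0.0131, 0.052 ])]
[0.5104 0.125  0.17  ]
[ 0.3985 -0.3067  0.17  ]
[ 0.5051 -0.3217  0.17  ]
```

View pics/crop.png

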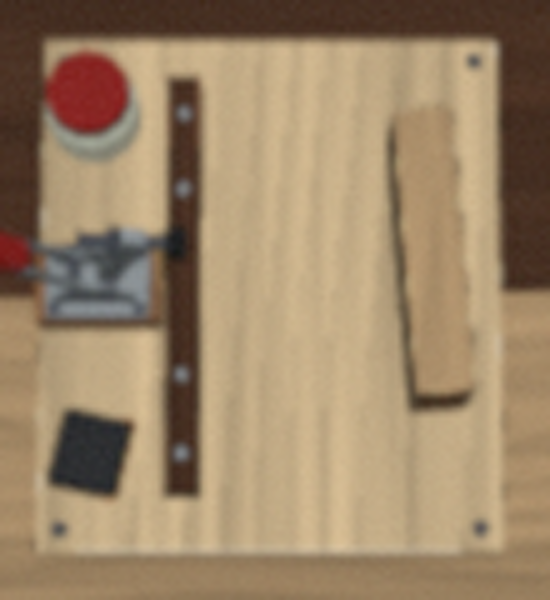

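The crop shows the fence's front edge from (200,78) to (198,494), and the base corners. The stud's top runs from about (422,106) to (441,396), tilted by a few degrees.

Run:
```python
from h import *
import pickle
c=pickle.load(open("top.pkl","rb"))
C=lambda p,z:onz(c,190+(p[0]+.5)/5-.5,130+(p[1]+.5)/5-.5,z)
b=np.array([C(p,.018) for p in[(43,38),(498,38),(503,552),(37,552)]]); print(b.round(4), "centre",b.mean(0))
f=[C(p,.052) for p in[(200,78),(198,494),(165,494),(170,78)]]; print(np.round(f,4))
s=np.array([C(p,.107) for p in[(393,106),(455,103),(470,392),(412,400)]]); print(s.round(4))
d=f[0]-f[1]; yaw=np.arctan2(d[1],d[0]); d2=b[0]-b[3]; d3=b[1]-b[2];print("yaws",np.degrees([yaw,np.arctan2(d2[1],d2[0]),np.arctan2(d3[1],d3[0])]))
ds=(s[0]+s[1]-s[2]-s[3])/2; print("stud",s.mean(0),np.linalg.norm(ds),np.degrees(np.arctan2(ds[1],ds[0])))
print("fence mid",(f[0]+f[1])/2, "len",np.linalg.norm(d))
for p in[(100,270),(178,243),(0,250),(183,113),(180,452)]: print(p,C(p,.097),C(p,.195),C(p,.052))
```

```text
[[ 0.6821  0.1114  0.018 ]
 [ 0.6789 -0.1912  0.018 ]
 [ 0.3376 -0.1843  0.018 ]
 [ 0.3419  0.1133  0.018 ]] centre [ 0.51011065 -0.03769027  0.018     ]
[[0.6439 0.0063 0.052 ]
 [0.3742 0.0093 0.052 ]
 [0.3745 0.03   0.052 ]
 [0.6441 0.0257 0.052 ]]
[[ 0.609  -0.1153  0.107 ]
 [ 0.6105 -0.154   0.107 ]
 [ 0.4288 -0.1584  0.107 ]
 [ 0.4244 -0.1229  0.107 ]]
yaws [-0.63603198 -0.32460958 -1.14343627]
stud [ 0.51818486 -0.13764379  0.107     ] 0.18322760633192486 1.8847813518824774
fence mid [0.50904541 0.00783078 0.052     ] len 0.2696300964808359
(100, 270) [0.50921389 0.06740161 0.097     ] [0.49006309 0.05993579 0.195     ] [0.51800763 0.07082978 0.052     ]
(178, 243) [0.52565232 0.01920553 0.097     ] [0.505351   0.01511294 0.195     ] [0.53497436 0.02108478 0.052     ]
(0, 250) [0.52255879 0.1291209  0.097     ] [0.50247398 0.11733538 0.195     ] [0.5317814  0.13453262 0.052     ]
(183, 113) [0.60861626 0.01568525 0.097     ] [0.58250833 0.01183904 0.195     ] [0.62060459 0.01745137 0.052     ]
(180, 452) [0.39568416 0.01860819 0.097     ] [0.38447924 0.01455741 0.195     ] [0.40082927 0.02046825 0.052     ]
```

```bash
cat >> h.py <<'E'
from scipy.spatial.transform import Rotation as Ro
O=np.array([.510,-.038,0]); YAW=-.65
def go(*pts,yaw=YAW):
    s=read_state(); R=np.array(s["tcp_rot"]); p=np.array(s["position"])
    a=np.radians(yaw); Rt=np.array([[-np.sin(a),np.cos(a),0],[np.cos(a),np.sin(a),0],[0,0,-1]])
    w=Ro.from_matrix(R.T@Rt).as_rotvec(degrees=True)/45
    print("t",round(s["time_s"],2),"p",p.round(4),"F",np.round(s["force"],1),"open",round(s["opening"],2),"turn",w.round(4))
    for q in pts: print(q,"->",(R.T@(np.array(q)-p)/.3).round(4))
E
python3 -c "
from h import *
go((.33,.31,.30),(.43,.04,.30),(.515,-.20,.25))"
```

```text
t 0.1 p [0.229  0.5809 0.2467] F [ 0.5 -0.2  0.3] open 1.0 turn [-2.400e-03  1.000e-03  1.536e+00]
(0.33, 0.31, 0.3) -> [-0.6444 -0.7167 -0.1766]
(0.43, 0.04, 0.3) -> [-1.2848 -1.4316 -0.1755]
(0.515, -0.2, 0.25) -> [-1.842  -2.0715 -0.0078]
```

Request:
step_arm --pt "-0.08 -0.09 -0.09 0 0 0.15 -1" --pt "-0.644 -0.717 -0.177 0 0 0.9 -1" --pt "-0.644 -0.717 -0.177 0 0 0.9 -1" --pt "-0.644 -0.717 -0.177 0 0 0.9 -1" --pt "-0.644 -0.717 -0.177 0 0 0.9 -1" --pt "-0.644 -0.717 -0.177 0 0 0.9 -1" --pt "-0.644 -0.717 -0.177 0 0 0.9 -1" --pt "-0.644 -0.717 -0.177 0 0 0.9 -1"

```text
time_s: 0.77
position: [0.3314, 0.3058, 0.3009]
tcp_rot: [[-0.465, 0.885, 0.001], [0.885, 0.465, -0.003], [-0.003, -0.001, -1.0]]
force: [-0.4, -0.3, -0.4]
opening: 0.998
grasp_force: 0.0
```

```bash
python3 -c "
from h import *
go((.43,.04,.30),(.515,-.20,.25))"
```

```text
t 0.77 p [0.3314 0.3058 0.3009] F [-0.4 -0.3 -0.4] open 1.0 turn [-2.000e-04  3.700e-03  6.302e-01]
(0.43, 0.04, 0.3) -> [-0.9371 -0.1208  0.0058]
(0.515, -0.2, 0.25) -> [-1.7767 -0.2418  0.1749]
```

Request:
step_arm --pt "-0.937 -0.121 0 0 0 0.63 -1" --pt "-0.937 -0.121 0 0 0 0.63 -1" --pt "-0.937 -0.121 0 0 0 0.63 -1" --pt "-0.937 -0.121 0 0 0 0.63 -1" --pt "-0.937 -0.121 0 0 0 0.63 -1" --pt "-0.937 -0.121 0 0 0 0.63 -1" --pt "-0.937 -0.121 0 0 0 0.63 -1" --pt "-0.937 -0.121 0 0 0 0.63 -1"

```text
time_s: 1.43
position: [0.4331, 0.0402, 0.3008]
tcp_rot: [[0.013, 1.0, 0.003], [1.0, -0.013, -0.003], [-0.003, 0.003, -1.0]]
force: [0.4, -0.4, 0.4]
opening: 1.002
grasp_force: 0.0
```

```bash
python3 -c "
from h import *
go((.515,-.20,.25),(.515,-.20,.14))"
```

```text
t 1.43 p [0.4331 0.0402 0.3008] F [ 0.4 -0.4  0.4] open 1.0 turn [ 0.0041  0.0034 -0.0017]
(0.515, -0.2, 0.25) -> [-0.7967  0.2824  0.1723]
(0.515, -0.2, 0.14) -> [-0.7957  0.2813  0.539 ]
```

Request:
step_arm --pt "-0.797 0.282 0.1 0 0 0 -1" --pt "-0.797 0.282 0.1 0 0 0 -1" --pt "-0.797 0.282 0.1 0 0 0 -1" --pt "-0.797 0.282 0.1 0 0 0 -1" --pt "-0.797 0.282 0.1 0 0 0 -1" --pt "-0.797 0.282 0.1 0 0 0 -1" --pt "-0.797 0.282 0.1 0 0 0 -1" --pt "-0.797 0.282 0.17 0 0 0 -1"

```text
time_s: 2.1
position: [0.5164, -0.198, 0.2518]
tcp_rot: [[0.01, 1.0, 0.007], [1.0, -0.01, -0.004], [-0.004, 0.007, -1.0]]
force: [0.4, 0.2, 0.1]
opening: 1.0
grasp_force: 0.0
```

```bash
python3 -c "
from h import *
go((.515,-.20,.12),(.515,-.175,.12),(.515,-.15,.12),(.515,-.13,.12))
c=capture('wrist');save(c,'w1.png',1)"
```

```text
t 2.1 p [ 0.5164 -0.198   0.2518] F [0.4 0.2 0.1] open 1.0 turn [0.0095 0.0056 0.0021]
(0.515, -0.2, 0.12) -> [-0.0047 -0.0078  0.4394]
(0.515, -0.175, 0.12) -> [ 0.0786 -0.0086  0.439 ]
(0.515, -0.15, 0.12) -> [ 0.162  -0.0094  0.4386]
(0.515, -0.13, 0.12) -> [ 0.2286 -0.01    0.4383]
```

View pics/w1.png

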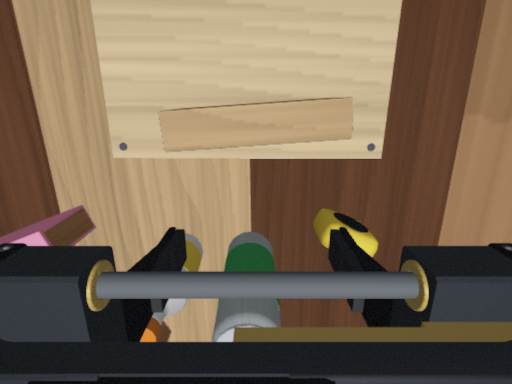

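The wrist view shows the stud at (257,124), tilted about 3°, with the base edge at row 158. The spray can and tape lie behind the fingers, so the approach is clear.

Request:
step_arm --pt "0.0 -0.008 0.15 0 0 0 -1" --pt "0.0 -0.008 0.3 0 0 0 -1" --pt "0.01 -0.008 0.44 0 0 0 -1" --pt "0.02 -0.008 0.44 0 0 0 -1" --pt "0.045 -0.008 0.44 0 0 0 -1" --pt "0.07 -0.008 0.44 0 0 0 -1" --pt "0.085 -0.008 0.44 0 0 0 -1" --pt "0.095 -0.008 0.44 0 0 0 -1"

```text
time_s: 2.82
position: [0.5122, -0.1657, 0.1203]
tcp_rot: [[0.005, 1.0, 0.004], [1.0, -0.005, -0.003], [-0.003, 0.004, -1.0]]
force: [-0.4, -1.0, 0.7]
opening: 1.004
grasp_force: 0.6
```

```bash
python3 -c "
from h import *
go((.515,-.16,.12),(.515,-.13,.12))"
```

```text
t 2.82 p [ 0.5122 -0.1657  0.1203] F [-0.4 -1.   0.7] open 1.0 turn [0.0055 0.0036 0.0083]
(0.515, -0.16, 0.12) -> [0.0192 0.0091 0.0011]
(0.515, -0.13, 0.12) -> [0.1192 0.0087 0.0008]
```

Request:
step_arm --pt "0.013 0 0 0 0 0 -1" --pt "0.026 0 0 0 0 0 -1" --pt "0.04 0 0 0 0 0 -1" --pt "0.053 0 0 0 0 0 -1" --pt "0.066 0 0 0 0 0 -1" --pt "0.08 0 0 0 0 0 -1" --pt "0.093 0 0 0 0 0 -1" --pt "0.107 0 0 0 0 0 -1"

```text
time_s: 3.48
position: [0.5107, -0.1334, 0.1174]
tcp_rot: [[0.007, 1.0, -0.001], [1.0, -0.007, 0.0], [0.0, -0.001, -1.0]]
force: [-0.5, 0.2, 0.8]
opening: 0.998
grasp_force: 0.0
```

```bash
python3 -c "
from h import *
go((.515,-.13,.12))
c=capture('side');x=c['image'][170:280,180:350];cv2.imwrite('pics/s2.png',cv2.resize(x[:,:,::-1],None,fx=4,fy=4))"
```

```text
t 3.48 p [ 0.5107 -0.1334  0.1174] F [-0.5  0.2  0.8] open 1.0 turn [-0.0008 -0.0006  0.0057]
(0.515, -0.13, 0.12) -> [ 0.0115  0.0143 -0.0086]
```

View pics/s2.png

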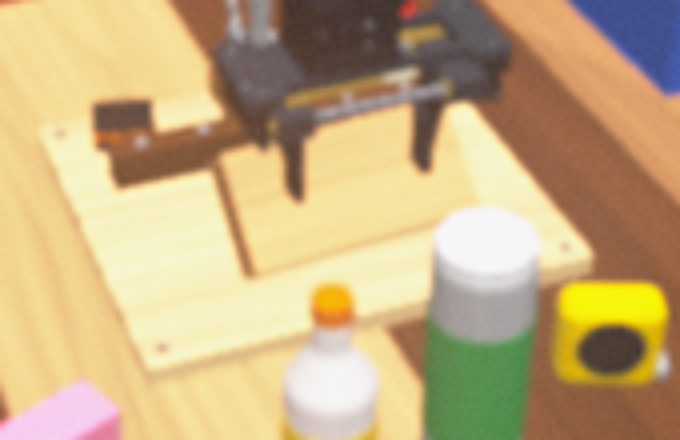

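The stud has been pushed off the fingers and its wide face now faces up; it may still be falling. I'll retreat and look from the top.

Request:
step_arm --pt "-0.03 0 0 0 0 0 -1" --pt "-0.06 0.014 0 0 0 0 -1" --pt "-0.1 0.014 0 0 0 0 -1" --pt "-0.14 0.014 0 0 0 0 -1" --pt "-0.17 0.014 0 0 0 0 -1" --pt "-0.18 0.014 0 0 0 0 -1" --pt "-0.18 0.014 0 0 0 0 -1"

```text
time_s: 4.12
position: [0.5147, -0.1896, 0.1176]
tcp_rot: [[0.009, 1.0, 0.0], [1.0, -0.009, -0.0], [-0.0, 0.0, -1.0]]
force: [-0.5, 0.2, 0.2]
opening: 1.0
grasp_force: 0.0
```

```bash
python3 -c "
from h import *
go((.515,-.185,.06),(.515,-.13,.06),(.515,-.091,.06))
c=capture('top');x=c['image'][130:250,190:300];cv2.imwrite('pics/t2.png',cv2.resize(x[:,:,::-1],None,fx=5,fy=5,interpolation=2))"
```

```text
t 4.12 p [ 0.5147 -0.1896  0.1176] F [-0.5  0.2  0.2] open 1.0 turn [0.0005 0.0003 0.0031]
(0.515, -0.185, 0.06) -> [0.0155 0.0007 0.192 ]
(0.515, -0.13, 0.06) -> [ 0.1988 -0.0009  0.192 ]
(0.515, -0.091, 0.06) -> [ 0.3288 -0.0021  0.1919]
```

View pics/t2.png

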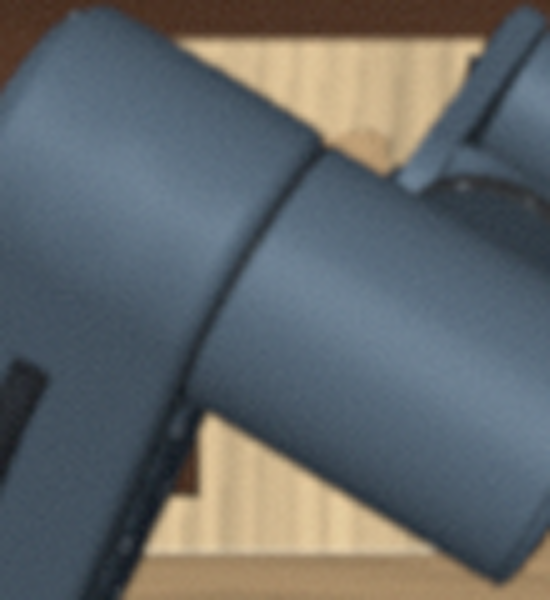

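The arm hides the scene from the top camera, so I'll use the wrist camera.

```bash
cat >> h.py <<'E'
def wrist():
    s=read_state(); c=capture("wrist"); T=np.eye(4); T[:3,:3]=s["tcp_rot"]; T[:3,3]=s["position"]
    c["world_from_camera"]=T@np.array(c["T_tool_cam"]); return c
E
python3 -c "
from h import *
import pickle
c=wrist();save(c,'w2.png',1.5);pickle.dump(c,open('w2.pkl','wb'))"
```

```text
(no output)
```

View pics/w2.png

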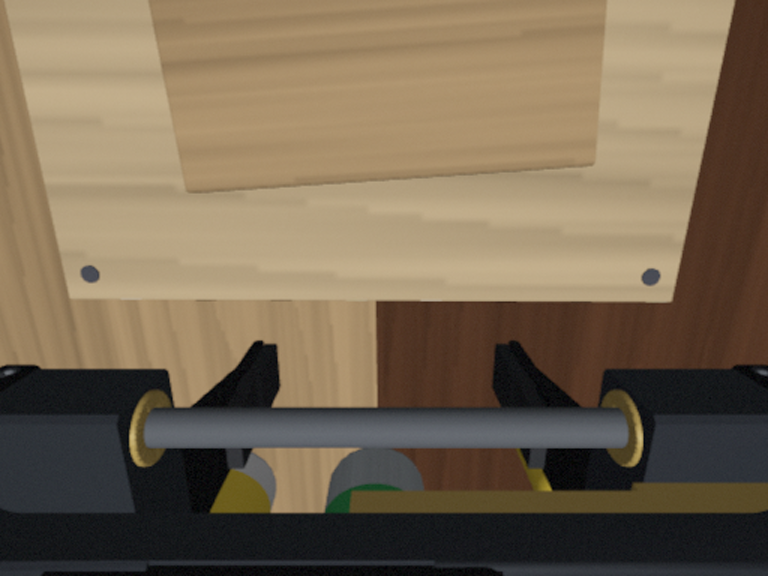

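The stud is flat. Its near edge runs from (188,192) to (594,163) in the picture, and the base edge lies along row 300.

```bash
python3 -c "
from h import *
import pickle
c=pickle.load(open('w2.pkl','rb'))
for p,z in[((188,190),.056),((594,162),.056),((72,299),.018),((672,301),.018)]: print(onz(c,p[0]/1.5,p[1]/1.5,z).round(4))"
```

```text
[ 0.4277 -0.1218  0.056 ]
[ 0.6049 -0.1116  0.056 ]
[ 0.3371 -0.1845  0.018 ]
[ 0.6763 -0.1889  0.018 ]
```

Request:
step_arm --pt "0.0 0 0.1 0 0 0 -1" --pt "0.0 0 0.215 0 0 0 -1" --pt "0.0 0 0.215 0 0 0 -1" --pt "0.08 0 0.215 0 0 0 -1" --pt "0.16 0 0.215 0 0 0 -1" --pt "0.18 0 0.215 0 0 0 -1" --pt "0.19 0 0.215 0 0 0 -1" --pt "0.2 0 0.215 0 0 0 -1"

```text
time_s: 4.88
position: [0.5156, -0.1281, 0.0543]
tcp_rot: [[0.005, 1.0, 0.001], [1.0, -0.005, -0.002], [-0.001, 0.001, -1.0]]
force: [-1.5, -2.9, -0.3]
opening: 1.0
grasp_force: 1.0
```

```bash
python3 -c "
from h import *
go((.512,-.100,.053),(.512,-.091,.053))"
```

```text
t 4.88 p [ 0.5156 -0.1281  0.0543] F [-1.5 -2.9 -0.3] open 1.0 turn [0.0017 0.0019 0.0085]
(0.512, -0.1, 0.053) -> [ 0.0938 -0.0126  0.0041]
(0.512, -0.091, 0.053) -> [ 0.1238 -0.0127  0.0041]
```

Request:
step_arm --pt "0.015 0 0 0 0 0.008 -1" --pt "0.03 0 0 0 0 0.008 -1" --pt "0.045 0 0 0 0 0.008 -1" --pt "0.06 0 0 0 0 0.008 -1" --pt "0.075 0 0 0 0 0.008 -1" --pt "0.09 0 0 0 0 0.008 -1" --pt "0.1 0 0 0 0 0.008 -1" --pt "0.108 0 0 0 0 0.008 -1"

```text
time_s: 5.55
position: [0.5155, -0.0952, 0.0532]
tcp_rot: [[0.013, 1.0, 0.0], [1.0, -0.013, -0.0], [-0.0, 0.0, -1.0]]
force: [-0.1, -4.1, 1.7]
opening: 0.999
grasp_force: 1.7
```

Request:
step_arm --pt "0.005 0 0 0 0 0 -1" --pt "0.01 0 0 0 0 0 -1" --pt "0.015 0 0 0 0 0 -1" --pt "0.015 0 0 0 0 0 -1"

```text
time_s: 5.88
position: [0.5154, -0.0916, 0.0532]
tcp_rot: [[0.013, 1.0, 0.0], [1.0, -0.013, -0.001], [-0.001, 0.0, -1.0]]
force: [-1.6, -6.3, 2.0]
opening: 1.0
grasp_force: 2.8
```

Request:
step_arm --pt "0.005 0 0 0 0 0 -1" --pt "0.01 0 0 0 0 0 -1" --pt "0.01 0 0 0 0 0 -1"

```text
time_s: 6.13
position: [0.5155, -0.0914, 0.0532]
tcp_rot: [[0.012, 1.0, 0.0], [1.0, -0.012, -0.005], [-0.005, 0.0, -1.0]]
force: [-4.5, -17.3, 1.9]
opening: 0.998
grasp_force: 8.6
```

```bash
python3 -c "
from h import *
go((.512,-.097,.053))
c=wrist();save(c,'w3.png',1.5)
import pickle
pickle.dump(c,open('w3.pkl','wb'))"
```

```text
t 6.13 p [ 0.5155 -0.0914  0.0532] F [ -4.5 -17.3   1.9] open 1.0 turn [ 0.0003  0.0058 -0.0012]
(0.512, -0.097, 0.053) -> [-0.0187 -0.0113  0.0008]
```

View pics/w3.png

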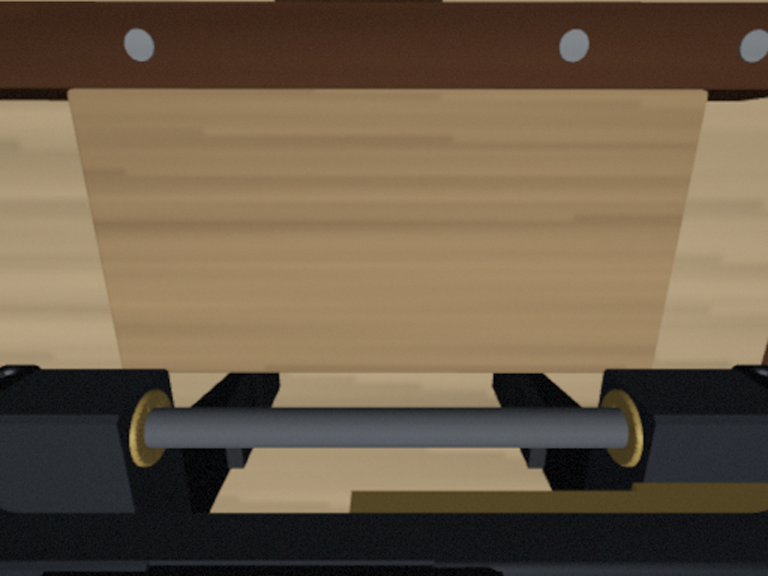

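The stud is flush along the fence: the push force jumped to 17 N with no further motion, and the picture shows no gap along row 90. Next I'll retreat and measure the handle angle from the first pictures.

Request:
step_arm --pt "-0.02 0 0 0 0 0 -1" --pt "-0.06 0 0 0 0 0 -1" --pt "-0.1 0 -0.1 0 0 0 -1" --pt "-0.1 0 -0.3 0 0 0 1" --pt "-0.1 0 -0.5 0 0 0 1" --pt "-0.1 0 -0.7 0 0 0 1" --pt "-0.1 0 -0.85 0 0 0 1" --pt "-0.1 0 -0.85 0 0 0 1"

```text
time_s: 6.85
position: [0.5139, -0.1173, 0.2929]
tcp_rot: [[0.013, 1.0, -0.002], [1.0, -0.013, 0.002], [0.002, -0.002, -1.0]]
force: [0.9, -0.7, -0.6]
opening: 0.708
grasp_force: 0.0
```

Run:
```python
from h import *
import pickle
a=np.radians(YAW); ex=np.array([np.cos(a),np.sin(a),0]); ey=np.array([-np.sin(a),np.cos(a),0])
for n,(u0,u1,v0,v1) in dict(top=(165,205,165,195),side=(225,250,130,165)).items():
    c=pickle.load(open(n+".pkl","rb")); h=cv2.cvtColor(c["image"],cv2.COLOR_RGB2HSV)
    m=((h[...,0]<8)|(h[...,0]>172))&(h[...,1]>170)&(h[...,2]>90); k=np.zeros_like(m); k[v0:v1,u0:u1]=m[v0:v1,u0:u1]
    v,u=np.nonzero(k); P=[]
    for q in zip(u,v):
        o,d=ray(c,*q); t=((O-o)@ex)/(d@ex); p=o+d*t; P.append((p-O)@ey*1j+p[2] if 0 else [(p-O)@ey,p[2]])
    P=np.array(P)
    if not len(P): print(n,"none"); continue
    d=P-[.122,.088]; r=np.hypot(*d.T); print(n,len(P),"px",u.min(),u.max(),v.min(),v.max(),"mean yz",P.mean(0).round(4),"ang",np.arctan2(d[:,1].mean(),d[:,0].mean()).round(3),"r",r.min().round(3),r.max().round(3))
go((.511,-.12,.30),(.511,.10,.30),(.511,.10,.25))
```

```text
top 142 px 175 195 173 183 mean yz [0.1736 0.1716] ang 1.017 r 0.036 0.166
side 165 px 231 241 137 161 mean yz [0.1822 0.1634] ang 0.897 r 0.055 0.14
t 6.85 p [ 0.5139 -0.1173  0.2929] F [ 0.9 -0.7 -0.6] open 0.71 turn [-0.0027 -0.0028 -0.0019]
(0.511, -0.12, 0.3) -> [-0.0091 -0.0095 -0.0237]
(0.511, 0.1, 0.3) -> [ 0.7242 -0.0189 -0.022 ]
(0.511, 0.1, 0.25) -> [ 0.7238 -0.0186  0.1447]
```

Request:
step_arm --pt "0.1 -0.01 -0.02 0 0 0 1" --pt "0.2 -0.01 -0.02 0 0 0 1" --pt "0.3 -0.015 -0.02 0 0 0 1" --pt "0.4 -0.015 -0.02 0 0 0 1" --pt "0.5 -0.015 -0.02 0 0 0 1" --pt "0.6 -0.015 -0.02 0 0 0 1" --pt "0.68 -0.015 -0.02 0 0 0 1" --pt "0.68 -0.015 -0.02 0 0 0 1"

```text
time_s: 7.52
position: [0.5116, 0.0901, 0.2968]
tcp_rot: [[0.008, 1.0, -0.003], [1.0, -0.008, 0.003], [0.003, -0.003, -1.0]]
force: [-0.1, 0.5, -0.3]
opening: 0.097
grasp_force: 0.0
```

Run:
```python
from h import *
import pickle
R={};
for n,(u0,u1,v0,v1) in dict(top=(165,205,165,195),side=(225,250,130,165)).items():
    c=pickle.load(open(n+".pkl","rb")); h=cv2.cvtColor(c["image"],cv2.COLOR_RGB2HSV)
    m=((h[...,0]<8)|(h[...,0]>172))&(h[...,1]>170)&(h[...,2]>90); k=np.zeros_like(m); k[v0:v1,u0:u1]=m[v0:v1,u0:u1]
    v,u=np.nonzero(k); R[n]=ray(c,u.mean(),v.mean())
(o,d),(p,e)=R["top"],R["side"]
t=np.linalg.lstsq(np.c_[d,-e],p-o,rcond=None)[0]; A=o+d*t[0];B=p+e*t[1]; M=(A+B)/2
a=np.radians(YAW); J=[[np.cos(a),np.sin(a)],[-np.sin(a),np.cos(a)]]@(M-O)[:2]
print(A,B,"jig",J,M[2],"ang",np.arctan2(M[2]-.088,J[1]-.122),"r",np.hypot(M[2]-.088,J[1]-.122))
go((.511,.09,.23))
c=wrist();save(c,'w4.png',1.5)
```

```text
[0.51290291 0.13629851 0.16800211] [0.50967437 0.13711652 0.16743658] jig [-0.0006934   0.17471089] 0.167719344470255 ang 0.9865838953285373 r 0.09556993075010556
t 7.52 p [0.5116 0.0901 0.2968] F [-0.1  0.5 -0.3] open 0.1 turn [-0.0039 -0.0041  0.0038]
(0.511, 0.09, 0.23) -> [-0.0012 -0.0014  0.2225]
```

View pics/w4.png

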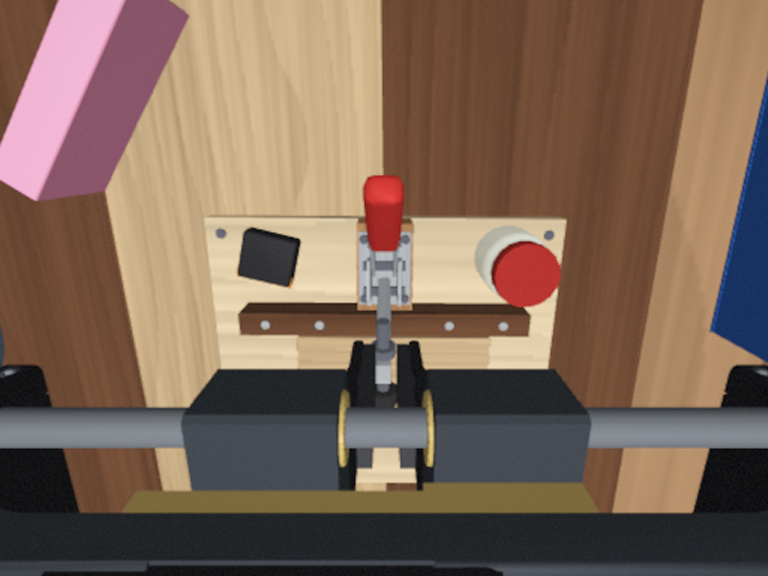

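The wrist view shows the handle (383,210) beyond the upright bar (383,285 to 385). The stud lies under the fence front, and the jar (525,270) is untouched. The two views put the grip at r = 95 mm from the hinge with elevation 0.99 rad, which fits the sizes given.

```bash
cat >> h.py <<'E'
def tip(th,s=.095):
    y=.122+s*np.cos(th)-.009*np.sin(th)-.0097; z=.088+s*np.sin(th)+.009*np.cos(th)+.025
    a=np.radians(YAW); return np.round(O+[-np.sin(a)*y,np.cos(a)*y,z],4)
E
python3 - <<'E'
from h import *
c=wrist()
for z in(.16,.195): print(z,onz(c,383/1.5,385/1.5,z),onz(c,383/1.5,285/1.5,z))
q=tip(.99); go(q+[0,-.01,.06],q+[0,-.012,.005],q)
E
```

```text
0.16 [0.50888291 0.01495461 0.16      ] [0.50971058 0.08773023 0.16      ]
0.195 [0.50933982 0.03483128 0.195     ] [0.51006211 0.09834082 0.195     ]
t 7.62 p [0.5123 0.0868 0.2968] F [-1.1 -0.2 -0.5] open 0.04 turn [-0.0028 -0.0002  0.0012]
[0.5118 0.1089 0.2574] -> [ 0.0738 -0.0023  0.1315]
[0.5118 0.1069 0.2024] -> [ 0.0671 -0.0018  0.3148]
[0.5118 0.1189 0.1974] -> [ 0.107  -0.0022  0.3315]
```

Request:
step_arm --pt "0.05 0 0.07 0 0 0 1" --pt "0.074 0 0.14 0 0 0 1" --pt "0.074 0 0.2 0 0 0 1" --pt "0.07 0 0.26 0 0 0 1" --pt "0.07 0 0.31 0 0 0 1" --pt "0.075 0 0.315 0 0 0 1" --pt "0.085 0 0.32 0 0 0 1"

```text
time_s: 8.2
position: [0.5131, 0.1102, 0.2007]
tcp_rot: [[0.015, 1.0, -0.003], [1.0, -0.015, -0.0], [-0.0, -0.003, -1.0]]
force: [-0.5, 0.5, 0.3]
opening: 0.005
grasp_force: 0.0
```

Run:
```python
from h import *
go(*[tip(t) for t in np.linspace(.97,.5,8)])
```

```text
t 8.2 p [0.5131 0.1102 0.2007] F [-0.5  0.5  0.3] open 0.01 turn [-0.0033  0.0002 -0.0047]
[0.5118 0.1206 0.1965] -> [ 0.0345 -0.0049  0.0141]
[0.5119 0.1261 0.1932] -> [ 0.0528 -0.0048  0.0251]
[0.5119 0.1313 0.1895] -> [ 0.0701 -0.005   0.0374]
[0.512  0.1363 0.1855] -> [ 0.0868 -0.0049  0.0508]
[0.512  0.1411 0.1812] -> [ 0.1028 -0.0051  0.0651]
[0.5121 0.1455 0.1765] -> [ 0.1175 -0.0049  0.0807]
[0.5121 0.1496 0.1716] -> [ 0.1312 -0.0051  0.0971]
[0.5122 0.1533 0.1664] -> [ 0.1435 -0.0049  0.1144]
```

Request:
step_arm --pt "0.034 -0.005 0.014 0 0 0 1" --pt "0.053 -0.005 0.025 0 0 0 1" --pt "0.07 -0.005 0.037 0 0 0 1" --pt "0.087 -0.005 0.051 0 0 0 1" --pt "0.103 -0.005 0.065 0 0 0 1" --pt "0.1175 -0.005 0.081 0 0 0 1" --pt "0.131 -0.005 0.097 0 0 0 1" --pt "0.1435 -0.005 0.114 0 0 0 1"

```text
time_s: 8.87
position: [0.5136, 0.1552, 0.1674]
tcp_rot: [[0.013, 1.0, 0.003], [1.0, -0.013, 0.0], [0.0, 0.003, -1.0]]
force: [2.7, -3.2, 3.1]
opening: 0.006
grasp_force: 2.1
```

Run:
```python
from h import *
go(*[tip(t) for t in np.linspace(.45,.1,8)])
```

```text
t 8.87 p [0.5136 0.1552 0.1674] F [ 2.7 -3.2  3.1] open 0.01 turn [ 0.0033 -0.0006 -0.002 ]
[0.5122 0.1559 0.1624] -> [ 0.0023 -0.0047  0.0167]
[0.5122 0.1583 0.1583] -> [ 0.0103 -0.0048  0.0304]
[0.5123 0.1604 0.154 ] -> [ 0.0173 -0.0046  0.0448]
[0.5123 0.1624 0.1497] -> [ 0.024  -0.0048  0.0591]
[0.5123 0.1641 0.1452] -> [ 0.0296 -0.0049  0.0741]
[0.5123 0.1656 0.1407] -> [ 0.0346 -0.005   0.0891]
[0.5123 0.1669 0.1361] -> [ 0.039  -0.0051  0.1044]
[0.5123 0.1679 0.1314] -> [ 0.0423 -0.0052  0.1201]
```

Contact is as expected: about 5 N, perpendicular to the handle.

Request:
step_arm --pt "0.002 -0.004 0.017 0 0 0 1" --pt "0.01 -0.004 0.03 0 0 0 1" --pt "0.017 -0.004 0.045 0 0 0 1" --pt "0.024 -0.004 0.059 0 0 0 1" --pt "0.03 -0.004 0.074 0 0 0 1" --pt "0.035 -0.004 0.089 0 0 0 1" --pt "0.039 -0.004 0.104 0 0 0 1" --pt "0.042 -0.004 0.12 0 0 0 1"

```text
time_s: 9.53
position: [0.5116, 0.1676, 0.1309]
tcp_rot: [[0.013, 1.0, 0.0], [1.0, -0.013, 0.001], [0.001, 0.0, -1.0]]
force: [2.4, 1.8, 7.7]
opening: 0.005
grasp_force: 4.0
```

Request:
step_arm --pt "0 0 0.005 0 0 0 1" --pt "0 0 0.01 0 0 0 1" --pt "0 0 0.01 0 0 0 1"

```text
time_s: 9.78
position: [0.5117, 0.1679, 0.1293]
tcp_rot: [[0.014, 1.0, 0.001], [1.0, -0.014, 0.001], [0.001, 0.001, -1.0]]
force: [0.5, 3.3, 13.2]
opening: 0.005
grasp_force: 6.3
```

Request:
step_arm --pt "0 0 0.005 0 0 0 1" --pt "0 0 0.008 0 0 0 1" --pt "0 0 0.008 0 0 0 1"

```text
time_s: 10.03
position: [0.5118, 0.168, 0.1289]
tcp_rot: [[0.013, 1.0, 0.002], [1.0, -0.013, 0.001], [0.002, 0.002, -1.0]]
force: [-3.6, 2.6, 27.7]
opening: 0.006
grasp_force: 13.3
```

The handle is against its hard stop: 28 N with no more travel. I'll lift away and verify.

Request:
step_arm --pt "0 0 -0.03 0 0 0 1" --pt "0 0 -0.15 0 0 0 1" --pt "0 0 -0.3 0 0 0 1" --pt "0 0 -0.45 0 0 0 1" --pt "-0.2 0 -0.6 0 0 0 1" --pt "-0.4 0 -0.6 0 0 0 1" --pt "-0.6 0 -0.6 0 0 0 1" --pt "-0.6 0 -0.6 0 0 0 1"

```text
time_s: 10.7
position: [0.5073, 0.0118, 0.3022]
tcp_rot: [[0.011, 1.0, -0.004], [1.0, -0.011, 0.0], [0.0, -0.004, -1.0]]
force: [1.4, -0.3, 0.2]
opening: 0.004
grasp_force: 0.0
```

Run:
```python
from h import *
go()
c=wrist();s=capture("side")["image"]
a=cv2.resize(c["image"],(400,300)); b=cv2.resize(s[140:260,180:340],(400,300))
cv2.imwrite("pics/fin.png",np.hstack([a,b])[:,:,::-1])
```

```text
t 10.7 p [0.5073 0.0118 0.3022] F [ 1.4 -0.3  0.2] open 0.0 turn [-0.0055 -0.0003  0.0004]
```

View pics/fin.png

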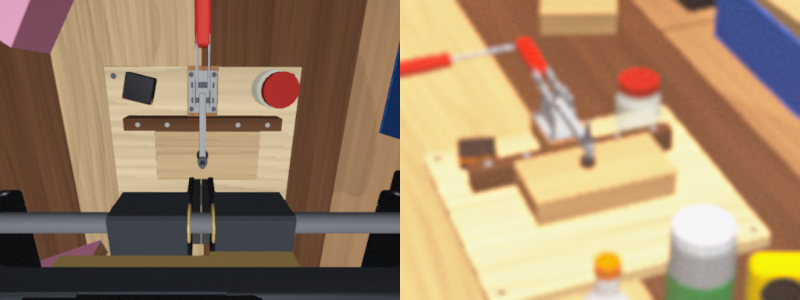

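The handle is down, the pad is on the stud at about (588,160), and the stud is flush along the fence. The arm is clear and the other things are in place.

```bash
python3 -c "
from rig import *
print(hand_in())"
```

```text
the job is handed in; nothing more can be done
None
```

I handed the job in at about 11 s, and the verdict is not shown to me. The last pictures show the stud flat and flush along the fence, the handle at its stop, the pad on the stud, and the arm clear of everything.

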